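# Reset the hold-down of a tube clamp stand

### The job

The blood tube standing in the clamp stand is no longer held. Slacken the red lock lever fully, screw the black adjuster knob down until the rubber pad bears gently on the tube's stopper and its yellow spring band has gone about half way into the barrel, then tighten the lock lever again until it is firm (about a 10 N push at its upright post; do not wrench it much beyond that). Leave the tube standing in its cradle, do not crush it or overtighten the lock, and leave the rack, the sharps bin and the jar where they are.

Things in the scene. Friction and masses are not known exactly. Their poses are not given: they have to be found in the camera images.
- stand: White clamp stand, fixed: base plate 150 x 100 x 12 mm, column on its -x side, beam (50 mm wide, top 160 mm high, x = -90 to +20 mm). Place and yaw vary. Origin: on the vertical screw axis, on the work surface; x points from the column to the axis. From the top, on the axis: knob, lock nut with lever, beam, barrel, pad, tube.
- lock_lever (a joint): Angle (rad) of the red lock lever about the screw axis; grows clockwise seen from above = tightening (the nut sinks 6 mm per rad). Range -1.3 to 3.0, starts tight near 0, slack 0.8 rad below the start. Tangential push at the post while it moves: slack 1 to 2 N; once the nut bears it climbs by some 40 N per rad: go slowly, stop at about 10 N. At rest friction holds it and the push drops.
- post_grip (a point): Point on the axis of the lever's red upright round post: 14 mm diameter. Its top is 10 mm above this point, the arm's top 31 mm below it. The post stands 75 mm from the screw axis and circles it. With the lever joint at 0 the post lies at +0.3 rad (counter-clockwise) from the stand's x axis, 227 mm above the work surface.
- adjuster (a joint): Angle in rad of the black adjuster knob about the screw axis; grows clockwise seen from above and drives the screw with knob, barrel and pad down 3 mm per rad. Range -0.8 to 4.6; starts near 0. It turns with about 0.05 N m when the lock is slack, 0.3 N m or more when the lock is tight (not to be forced: slacken the lever first).
- knob_grip (a point): Point on the axis of the black ribbed knob, 18 mm above its underside and 12 mm below its top. The knob is 40 mm in diameter and 30 mm tall; this point is about 238 mm above the work surface at the start and sinks with the screw. The lock nut hub (36 mm diameter) tops out 202 mm above the work surface when the lever is at 0, 6 mm per rad higher when slackened.
- pad_face (a point): Centre of the underside of the black rubber pad (16 mm diameter, 5 mm thick) under the barrel. A spring of 1.5 N per mm pushes it down out of the barrel; above the rubber is an 8 mm tall yellow band that goes up into the barrel as the spring is compressed.
- barrel_rim (a point): Centre of the lower rim of the steel barrel (20 mm diameter) on the screw. It is 13 mm above pad_face while the spring is relaxed, and 9 mm above it when the yellow band has gone half way in (6 N).
- screw: The adjuster screw with all that it carries (knob, barrel, pad); its axes are parallel to the stand's, and it only moves up and down.
- lock_nut: The flanged lock nut (flange 72 mm diameter, 5 mm thick) with its lever; moves only up and down. Through a keyed washer it bears on a stiff spring shoulder of the adjuster screw and so locks it. The shoulder sinks with the screw, so the nut bears later than at the start, by 0.5 rad of lever or more per rad that the knob was turned down; where it is tight has to be felt.
- washer: Brass washer, 72 mm diameter, 4 mm thick, under the lock nut's flange; the nut's press on it is the tightness of the lock (20 to 35 N after a moving push of 10 N on the post; 12 to 60 N will do).
- pad: The spring pad; origin at its underside, same point as pad_face.
- cradle: Blue round cradle fixed on the stand's base, 33 mm diameter, 40 mm tall, with an 18 mm hole 30 mm deep for the tube; origin at its underside, on the screw axis. Its height varies by 3 mm between starts.
- tube: Glass blood tube with red stopper, 18 mm diameter, 100 mm tall, 30 g, loose, standing in the cradle under the pad; origin at its bottom centre, z along it.
- tube_top (a point): Centre of the top of the tube's stopper, 1 to 6 mm below pad_face at the start.
- tube_rack: White rack full of tubes, 100 x 200 x 110 mm, bystander; origin under its centre.
- sharps_bin: Red sharps bin with white lid, 170 x 170 x 188 mm, bystander; origin under its centre.
- swab_jar: White jar with orange cap, 60 mm diameter, 80 mm tall, bystander; origin under its centre.
Mind the look-alikes: they are no part of the job. There is more than one size of the stand; the job needs the middle-sized.

How it is judged:
On the way, in this order (a step that is already met when the one before it is completed fails the run):
1. the lock lever is slackened: turned back past -0.2 rad so that the nut no longer presses on its washer, with the pad not yet on the tube (value of joint lock_lever below -0.2 rad and contact force between lock_nut and washer below 1 N and contact force between pad and tube below 0.5 N), for 0.2 s.
2. with the lock still slack, the pad has been screwed down onto the stopper (contact force between lock_nut and washer below 1 N and contact force between pad and tube above 2 N), for 0.2 s.
3. the lock is tight again (contact force between lock_nut and washer above 12 N), for 0.2 s.
At the end, for the whole second after the job is handed in: The spring pad bears on the tube's stopper with 2 to 11 N (yellow band 1.3 to 7.3 mm into the barrel), the lock nut presses on its washer with 12 to 60 N (20 to 35 N after a push of about 10 N at the post), and the tube stands upright at rest in the cradle (contact force between pad and tube between 2 and 11 N and contact force between lock_nut and washer between 12 and 60 N and angle between tube's own z axis and vertical below 0.12 rad and horizontal distance between tube and cradle below 0.006 m and linear speed of tube below 0.02 m/s and velocity of joint lock_lever below 0.05 rad/s); the robot touches nothing.
It fails at once if the pad presses the tube with more than 16 N (contact force between pad and tube above 16 N).
It fails at once if the lock is overtightened: the nut presses with more than 85 N (over 25 N at the post) (contact force between lock_nut and washer above 85 N).
It fails at once if the tube rack is shifted more than 20 mm or tipped (distance of tube_rack from where it was at the start of the episode above 0.02 m or angle between tube_rack's own z axis and vertical above 0.2 rad).
It fails at once if the sharps bin is shifted more than 20 mm or tipped (distance of sharps_bin from where it was at the start of the episode above 0.02 m or angle between sharps_bin's own z axis and vertical above 0.2 rad).
It fails at once if the jar is shifted more than 20 mm or tipped (distance of swab_jar from where it was at the start of the episode above 0.02 m or angle between swab_jar's own z axis and vertical above 0.2 rad).
It also fails if it takes over 72 s, if anything falls off the work surface, if the arm or the gripper's body presses on something with over 40 N, if the wrist force passes 120 N, or if a joint passes its speed limit or range.

### The arm

A 7-joint arm with a two-finger parallel gripper is mounted at the origin on the work surface. World frame = base frame: x ahead of the robot, y to its left, z up, the work surface at z = 0. Lengths are in m, angles in rad, forces in N, time in s.
With the tool pointing down it reaches from about 0.4 to 0.85 m from the base axis. Payload 10.4 kg.
Tool frame: the origin (TCP) lies on the centre line of the jaws, within the pads' length; the fingertips stand 11 mm ahead of it and the grasp point (between the pads) lies 8 mm behind it (tip_reach is the distance from the TCP to the fingertips, in m); z points along the fingers, y is the line along which they close (so a half turn about z gives the same grasp; the last joint's range is limited). The gripper opens to 85 mm and grips with 20 to 120 N. Pads are 22 mm wide; open, the fingers measure 114 mm over their backs; the gripper's body (76 mm by 85 mm) begins 54 mm behind the grasp point. The pads swing forward as they close: fully open they stand 13 mm farther back than shut.
Start: joints at [-1.218, 0.332, -0.065, 1.46, 0.022, 1.35, -0.088], TCP at [0.229, 0.581, 0.242] pointing down, gripper open.
Joint ranges: [-2.6, 2.6], [-0.5, 2.12], [-1.47, 1.34], [0.16, 2.42], [-1.27, 4.41], [0.06, 2.06], [-2.6, 2.6]. Speed limits (rad/s): [2.22, 2.22, 2.79, 2.79, 3.14, 3.14, 3.14].

### API

Orientations are given as a unit quaternion [x, y, z, w].
In Python, from workcell import get_obs, camera, hand_in, tip_reach gives the robot as it stands. The module is installed in compiled form; this text tells all that it offers.
- The arm moves only by the tool move_arm, never from a script. Its argument "plan" is a list of rows, each an object with "delta_pos": the shift along the tool's x, y, z in parts of the range, where 1.0 means 50 cm, a list of three; "turn": the turn, a rotation vector about the tool's x, y, z in fractions of the full range, 1 being 2 pi rad, a list of three; "fingers": the closure, from 0 (fully open) to 1 (shut). A call has 1 to 12 rows; each row is the pose to reach, as a shift and turn from the pose commanded when the call began, along the tool's axes at that moment; what a row does not reach only later rows make up. A row lasts 1/8 s, in which the tool goes at most 62.5 mm and 10.7 degrees, less where a joint would pass 70% of its speed; a pose out of reach is approached as far as the arm can. Shift and turn numbers lie between -1 and 1, and a call with a number outside is refused. A call with a gripper value outside its range is refused whole. The fingers move at their own pace and stop on an object; "force" is the grip in N (left out, the last holds). Time passes only in rows, so rows that repeat a pose let the fingers close. It gives the time, the measured TCP pose, the force, the opening and the grip force at its end, in the units of the state.
- get_obs(): the state, without advancing time (a new reading comes with each control period).
- camera(name): name is "side" or "top"; returns a dict with "color" (384x512x3 uint8, red, green, blue), "range_z" (384x512 float32, m along the optical axis (not along the pixel's ray), 0 where there is no reading), "fx", "fy", "cx", "cy" (pixels), "R" (3x3) and "t" (3): a world point X has camera coordinates R X + t. Camera axes: x right, y down, z forward; pixel columns grow to the right and rows downward; lengths in m; the calibration is good to about 2 mm. A picture is of the moment at which its call begins.
- hand_in(): hands the job in; it is judged then, once.
The state is a dict: "clock": time; "joint_pos": joint angles; "joint_velocities": joint speeds; "tau": joint torques, N m; "position": TCP position; "ee_rot": TCP orientation; "ft_force": force on the tool from outside, world axes, zero at the start; "torque": the same for the moment, N m; "grip_width": opening from 0.0 (shut) to 1.0 (fully open); "grasp_force": force on a finger pad.
Only numpy, scipy, OpenCV 4.12 (cv2) and the standard library are available. Lean on these libraries where they do the work, as an engineer would, in place of code of your own. Each camera call takes 0.05 s, during which the arm holds its last target. There are 200 camera calls.

## Working session

There is one attempt and no reset: what is moved stays moved. The work goes in short steps, Python scripts to look and compute and a tool call to move; the robot and the scene stay as the last step left them, time stands still between calls to the robot, and variables do not carry over. Pictures are saved under pics/ and viewed, at most 10 in all, crops included, and the job is handed in when it is done.

Besides the shell and the picture viewer there is one more tool, called after "Emit:" as name(argument=value, ...), one argument or row to a line, values as JSON. move_arm: Moves the arm, as the interface text tells. Its arguments: {"type":"object","properties":{"plan":{"type":"array","items":{"type":"object","properties":{"delta_pos":{"type":"array","items":{"type":"number"}},"turn":{"type":"array","items":{"type":"number"}},"fingers":{"type":"number"}}}},"force":{"type":"number"}},"required":["plan"]}

```bash
mkdir -p pics
python3 - <<'E'
from workcell import *
import cv2,numpy as np
o=get_obs();print(o)
print(tip_reach if not callable(tip_reach) else tip_reach())
for n in("side","top"):
    c=camera(n);np.savez(f"{n}0.npz",**c);cv2.imwrite(f"pics/{n}0.png",c["color"][:,:,::-1]);print(n,c["fx"],c["cx"],c["cy"],c["R"],c["t"], -c["R"].T@c["t"])
E
```

```text
{'clock': 0.0, 'joint_pos': array([-1.21759938,  0.33283819, -0.06469072,  1.46094716,  0.02158756,
        1.34989816, -0.08851121]), 'joint_velocities': array([-0.00092664, -0.00091754, -0.00074654, -0.00112759,  0.00063434,
        0.00200944,  0.00138784]), 'tau': array([ 2.35214668e-05, -6.25446224e+01,  4.93178784e-02, -3.91609240e+01,
        1.62019115e-02,  9.87379288e-03, -4.48430251e-05]), 'position': array([0.22925684, 0.58104567, 0.24153414]), 'ee_rot': array([ 1.86795518e-01,  9.82398568e-01, -6.90431395e-04, -1.02367599e-04]), 'ft_force': array([ 0.82520389, -0.45471167,  0.4720696 ]), 'torque': array([ 0.00178799,  0.01434836, -0.03403883]), 'grasp_force': 0.0, 'grip_width': 0.9989620773980298}
0.011
side 442.046420816885 254.55129632048684 193.6855853191108 [[ 0.82868542  0.55963108 -0.00967098]
 [ 0.385302   -0.58290639 -0.71537578]
 [-0.40598379  0.58909523 -0.698673  ]] [-0.50087258 -0.127722    1.51043039] [ 1.07748761 -0.68393344  0.95908378]
top 416.71661531146526 255.62479259284785 190.29691127628715 [[ 8.53599047e-02 -9.96350170e-01 -1.57502636e-04]
 [-9.74774733e-01 -8.34787599e-02 -2.06991586e-01]
 [ 2.06222954e-01  1.78223117e-02 -9.78342710e-01]] [-0.05493121  0.60427419  1.44260238] [ 0.29622241 -0.02999717  1.53643054]
```

View pics/side0.png

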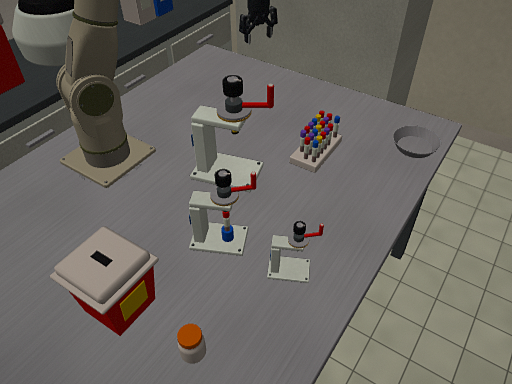

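View pics/top0.png

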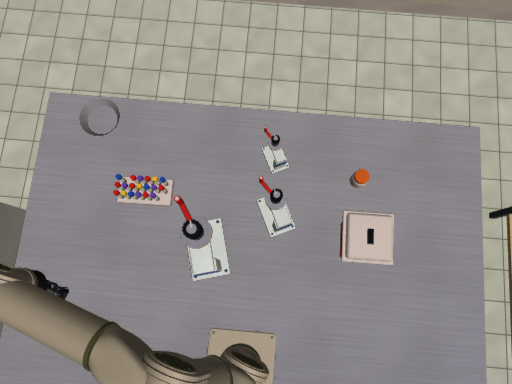

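Three stands: a large one (side 230,140 / top 205,245), a middle one (side 220,210 / top 277,205) and a small one (side 293,250 / top 275,150). The middle one, which holds the red-stoppered tube in the blue cradle, fits. I'll confirm it with a crop and measure it.

```bash
cat > h.py <<'E'
import numpy as np,cv2
def load(n): return dict(np.load(n))
def cloud(c):
    v,u=np.mgrid[0:384,0:512];z=c["range_z"]
    P=np.stack([(u-c["cx"])/c["fx"]*z,(v-c["cy"])/c["fy"]*z,z],-1)
    return (P-c["t"])@c["R"]
def ray(c,u,v,z):
    d=c["R"].T@np.array([(u-c["cx"])/c["fx"],(v-c["cy"])/c["fy"],1]);o=-c["R"].T@c["t"]
    return o+d*(z-o[2])/d[2]
def proj(c,X):
    p=c["R"]@np.array(X)+c["t"];return p[0]/p[2]*c["fx"]+c["cx"],p[1]/p[2]*c["fy"]+c["cy"]
E
python3 - <<'E'
from h import *
rois={"top":(245,170,305,245),"side":(180,160,265,260)}
out=[]
for n in("side","top"):
    c=load(n+"0.npz");P=cloud(c);x0,y0,x1,y1=rois[n];im=c["color"]
    m=np.zeros((384,512),bool);m[y0:y1,x0:x1]=1;m&=c["range_z"]>0
    f=im.astype(int);hsv=cv2.cvtColor(im,cv2.COLOR_RGB2HSV).astype(int)
    red=m&(f[...,0]>90)&(f[...,1]<50)&(f[...,2]<50)&(P[...,2]>.17)
    blk=m&(f.max(-1)<60)&(P[...,2]>.19)
    wh=m&(f.min(-1)>120)
    base=wh&(abs(P[...,2]-.012)<.008);beam=wh&(abs(P[...,2]-.16)<.008)
    for k,q in(("red",red),("blk",blk),("base",base),("beam",beam)):
        v,u=np.nonzero(q)
        if len(u)<4: print(n,k,len(u));continue
        p=P[q];print(n,k,len(u),"uv",u.min(),u.max(),v.min(),v.max(),"med",np.median(p,0).round(4),"min",p.min(0).round(4),"max",p.max(0).round(4))
        if k in("base","beam"):
            r=cv2.minAreaRect((p[:,:2]*1000).astype(np.float32));print(r)
    t=blk&(P[...,2]>.244);v,u=np.nonzero(t);print("knobtop",t.sum(),u.mean() if t.any() else 0,v.mean() if t.any() else 0,P[t].mean(0) if t.any() else 0)
    t=red&(P[...,2]>.225);print("posttop",P[t].round(4).tolist()[:8])
    s=cv2.resize(im[y0:y1,x0:x1,::-1],None,fx=5,fy=5,interpolation=cv2.INTER_CUBIC);s=cv2.resize(s,(int(s.shape[1]*480/s.shape[0]),480));out.append(s)
cv2.imwrite("pics/crop0.png",np.hstack(out)[:, :800]);print(np.hstack(out).shape)
E
```

```text
side red 99 uv 231 255 173 190 med [ 0.6012 -0.0328  0.197 ] min [ 0.5744 -0.0613  0.1911] max [ 0.6204 -0.0154  0.2405]
side blk 319 uv 215 248 169 196 med [ 0.5698 -0.082   0.2313] min [ 0.5442 -0.0923  0.1904] max [ 0.6093 -0.0332  0.2544]
side base 1842 uv 189 262 160 253 med [ 0.4913 -0.0236  0.0146] min [ 0.2943 -0.1559  0.0052] max [0.6243 0.2493 0.02  ]
((445.951416015625, 33.5506591796875), (218.55149841308594, 391.07452392578125), 24.845857620239258)
side beam 305 uv 189 230 191 207 med [ 0.5093 -0.0997  0.1604] min [ 0.4749 -0.1302  0.1524] max [ 0.5865 -0.069   0.1645]
((530.3893432617188, -87.43268585205078), (107.4892578125, 50.066680908203125), 22.50336265563965)
knobtop 100 222.43 175.66 [ 0.56597007 -0.07656759  0.24924522]
posttop [[0.6189, -0.0154, 0.2383], [0.6118, -0.0224, 0.2367], [0.6198, -0.0167, 0.2364], [0.6145, -0.0263, 0.2376], [0.6156, -0.0236, 0.2362], [0.6204, -0.0262, 0.2405], [0.6134, -0.0248, 0.2327], [0.6153, -0.0233, 0.2325]]
top red 50 uv 259 271 178 192 med [ 0.596  -0.0353  0.1962] min [ 0.5696 -0.0551  0.1901] max [ 0.6107 -0.0137  0.2483]
top blk 91 uv 270 282 189 202 med [ 0.5503 -0.072   0.2478] min [ 0.54   -0.0904  0.1959] max [ 0.5771 -0.0525  0.2547]
top base 660 uv 245 304 170 244 med [ 0.532  -0.0626  0.0086] min [ 0.4188 -0.1906  0.004 ] max [0.7056 0.0381 0.0198]
((564.4075317382812, -78.330322265625), (279.82318115234375, 222.55213928222656), 4.861877918243408)
top beam 260 uv 272 290 205 226 med [ 0.5047 -0.0982  0.1591] min [ 0.4723 -0.1282  0.1521] max [ 0.5443 -0.0652  0.1663]
((506.57574462890625, -97.04692840576172), (62.111454010009766, 50.26655960083008), 25.624778747558594)
knobtop 64 276.171875 195.0625 [ 0.55779134 -0.07233669  0.24927238]
posttop [[0.6107, -0.0137, 0.2391], [0.608, -0.0139, 0.2366], [0.6093, -0.0235, 0.2349], [0.6069, -0.0173, 0.2287], [0.6067, -0.0206, 0.2308], [0.5696, -0.0551, 0.2483]]
(480, 792, 3)
```

View pics/crop0.png

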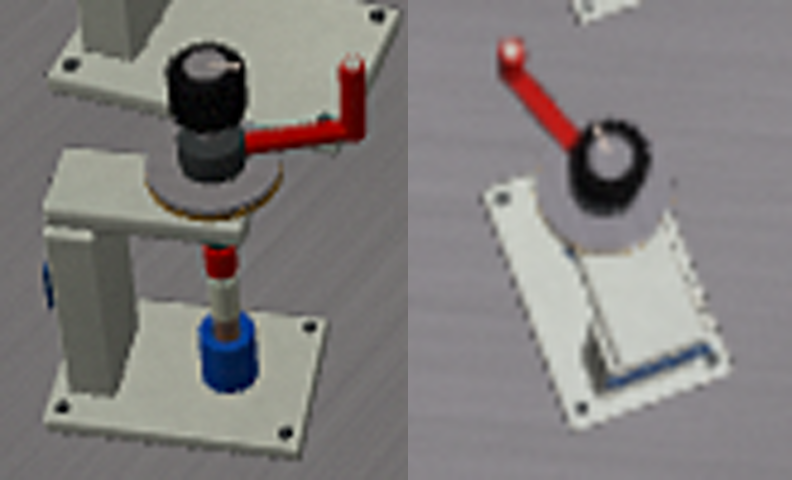

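The crop confirms the middle stand: knob, red lever, and the tube in its blue cradle under the beam. Next I'll refine the axis, yaw, post position and pad/stopper heights.

Run:
```python
from h import *
S=load("side0.npz");T=load("top0.npz")
# knob centroid silhouettes & post: triangulate; beam edges
def tri(uvS,uvT):
    A=[];b=[]
    for c,(u,v) in((S,uvS),(T,uvT)):
        R,t=c["R"],c["t"]
        for k,val in((0,(u-c["cx"])/c["fx"]),(1,(v-c["cy"])/c["fy"])):
            A.append(R[k]-val*R[2]);b.append(val*t[2]-t[k])
    x,r,_,_=np.linalg.lstsq(np.array(A),np.array(b),rcond=None);return x,r
for n,c,(x0,y0,x1,y1) in(("side",S,(205,160,262,215)),("top",T,(255,172,292,210))):
    f=c["color"].astype(int);P=cloud(c)
    k=np.zeros((384,512),bool);k[y0:y1,x0:x1]=1
    # knob blob: height above 0.224 and not red
    kn=k&(P[...,2]>.222)&(f[...,0]-f[...,1]<35)&(c["range_z"]>0)
    v,u=np.nonzero(kn);print(n,"knob",len(u),u.mean(),v.mean(),u.min(),u.max(),v.min(),v.max())
    red=k&(f[...,0]-f[...,1]>60);v,u=np.nonzero(red);print(n,"red",u.min(),u.max(),v.min(),v.max())
    # white post tip
    tip=k&(P[...,2]>.228)&(f[...,0]-f[...,1]>25);v,u=np.nonzero(tip);print(n,"tip",list(zip(u,v)),P[tip].mean(0))
    X=np.array([.561,-.073,.238]);print("pred knob",proj(c,X),"post",proj(c,[.617,-.024,.237]))
# beam top with edges from side view
f=S["color"].astype(int);P=cloud(S)
m=(f.min(-1)>90)&(abs(P[...,2]-.16)<.006);m[:185]=0;m[212:]=0;m[:,:185]=0;m[:,235:]=0
p=P[m];r=cv2.minAreaRect((p[:,:2]*1000).astype(np.float32));print("beam",r)
# base plate by contour in side
d=np.array([np.cos(-.85),np.sin(-.85)])*.0085
for z in np.arange(.09,.15,.003):
    u,v=proj(S,[.561+d[0],-.073+d[1],z]);print(round(z,3),round(u,1),round(v,1))
for v in range(205,245): print(v,[tuple(S["color"][v,u]) for u in range(222,231,2)])
```

```text
side knob 270 223.38148148148147 177.46666666666667 215 254 169 187
side red 222 255 173 214
side tip [(np.int64(251), np.int64(172)), (np.int64(255), np.int64(172)), (np.int64(251), np.int64(173)), (np.int64(255), np.int64(173)), (np.int64(251), np.int64(174)), (np.int64(252), np.int64(174)), (np.int64(253), np.int64(174)), (np.int64(254), np.int64(174)), (np.int64(255), np.int64(174)), (np.int64(251), np.int64(175)), (np.int64(252), np.int64(175)), (np.int64(253), np.int64(175)), (np.int64(254), np.int64(175)), (np.int64(255), np.int64(175)), (np.int64(251), np.int64(176)), (np.int64(252), np.int64(176)), (np.int64(253), np.int64(176)), (np.int64(254), np.int64(176)), (np.int64(255), np.int64(176)), (np.int64(251), np.int64(177)), (np.int64(252), np.int64(177)), (np.int64(253), np.int64(177)), (np.int64(254), np.int64(177))] [ 0.6167552 -0.021372   0.2353532]
pred knob (np.float64(221.9616343112447), np.float64(177.5112402688902)) post (np.float64(252.3837157608892), np.float64(175.04762991972726))
top knob 134 275.3880597014925 194.62686567164178 260 282 177 201
top red 259 271 17
[... 9686 characters left out ...]
, np.uint8(167), np.uint8(154)), (np.uint8(165), np.uint8(167), np.uint8(152)), (np.uint8(167), np.uint8(167), np.uint8(151)), (np.uint8(166), np.uint8(166), np.uint8(149)), (np.uint8(161), np.uint8(165), np.uint8(150))]
243 [(np.uint8(166), np.uint8(167), np.uint8(153)), (np.uint8(165), np.uint8(166), np.uint8(151)), (np.uint8(169), np.uint8(170), np.uint8(156)), (np.uint8(169), np.uint8(171), np.uint8(155)), (np.uint8(165), np.uint8(167), np.uint8(152))]
244 [(np.uint8(163), np.uint8(166), np.uint8(154)), (np.uint8(163), np.uint8(164), np.uint8(152)), (np.uint8(163), np.uint8(164), np.uint8(151)), (np.uint8(162), np.uint8(165), np.uint8(153)), (np.uint8(165), np.uint8(167), np.uint8(154))]
```

```bash
cat >> h.py <<'E'
from scipy.spatial.transform import Rotation as Rt
AX=np.array([.561,-.073])
def go(xyz,yang):
    """print delta (tool axes) and turn about tool z to reach world xyz with tool y along yang (deg, mod 180), both options"""
    from workcell import get_obs
    o=get_obs();R=Rt.from_quat(o["ee_rot"]).as_matrix()
    cur=np.degrees(np.arctan2(R[1,1],R[0,1]))
    w=(yang-cur+90)%180-90
    # level the tool too: rotation of target
    Rw=Rt.from_euler('z',w,degrees=True).as_matrix()@R
    z=Rw[:,2];ax=np.cross(z,[0,0,-1]);Rl=Rt.from_rotvec(ax).as_matrix()
    rv=Rt.from_matrix(R.T@Rl@Rw).as_rotvec()
    print("pos",o["position"].round(4),"yang",round(cur,1),"F",o["ft_force"].round(1),"T",o["torque"].round(3),"q",o["joint_pos"].round(2),"gw",round(float(o["grip_width"]),3),"t",o["clock"])
    print("delta",(R.T@(np.array(xyz)-o["position"])).round(4),"turn",rv.round(3),"alt",(-np.sign(rv[2])*(np.pi-abs(rv[2]))).round(3))
E
python3 - <<'E'
from h import *
S=load("side0.npz");T=load("top0.npz")
for nm,u,v,z in(("bigknob",193,229,.34),("biglever",178,199,.32),("smallknob",276,140,.17),("smalllever",266,130,.16)): print(nm,ray(T,u,v,z).round(3))
P=cloud(S);print("big S",P[80,232],P[88,271],"small",P[228,299],P[228,321],"rack",P[120,322])
go([.4,.35,.5],30)
a=np.radians(42.3);p=AX+.075*np.array([np.cos(a),np.sin(a)]);print(p)
go([p[0],p[1],.30],132.3)
E
```

```text
bigknob [0.42  0.162 0.34 ]
biglever [0.507 0.22  0.32 ]
smallknob [ 0.766 -0.06   0.17 ]
smalllever [ 0.803 -0.023  0.16 ]
big S [0.42571144 0.16206564 0.34678515] [0.51648878 0.2156513  0.3251705 ] small [ 0.77519441 -0.06424815  0.17928388] [ 0.81238931 -0.02202439  0.16258562] rack [0.57671237 0.44015173 0.11286918]
pos [0.2292 0.5811 0.2416] yang 68.5 F [ 0.1 -0.8  1. ] T [ 0.006 -0.003 -0.033] q [-1.22  0.33 -0.06  1.46  0.02  1.35 -0.09] gw 1.005 t 0.1
delta [-0.2437 -0.1527 -0.2582] turn [-0.001  0.     0.671] alt -2.47
[ 0.61647233 -0.02252406]
pos [0.2292 0.5811 0.2416] yang 68.5 F [ 0.1 -0.8  1. ] T [ 0.006 -0.003 -0.033] q [-1.22  0.33 -0.06  1.46  0.02  1.35 -0.09] gw 1.005 t 0.1
delta [-0.5817 -0.4195 -0.0578] turn [-1.000e-03 -1.000e-03 -1.114e+00] alt 2.028
```

Careful with the scale: shifts go in shares of 50 cm and turns go in shares of 2 pi rad. That gives: -0.42 m is -0.84, -0.22 m is -0.44, 0.42 rad is 0.0668.

Emit:
move_arm(
  plan=[
    {"delta_pos": [0, 0, -0.12], "turn": [0, 0, 0], "fingers": 0},
    {"delta_pos": [0, 0, -0.24], "turn": [0, 0, 0], "fingers": 0},
    {"delta_pos": [0, 0, -0.36], "turn": [0, 0, 0], "fingers": 0},
    {"delta_pos": [-0.06, -0.04, -0.46], "turn": [0, 0, 0.0159], "fingers": 0},
    {"delta_pos": [-0.14, -0.1, -0.52], "turn": [0, 0, 0.0398], "fingers": 0},
    {"delta_pos": [-0.24, -0.174, -0.52], "turn": [0, 0, 0.0668], "fingers": 0},
    {"delta_pos": [-0.34, -0.246, -0.52], "turn": [0, 0, 0.0955], "fingers": 0},
    {"delta_pos": [-0.44, -0.318, -0.52], "turn": [0, 0, 0.1241], "fingers": 0},
    {"delta_pos": [-0.54, -0.39, -0.52], "turn": [0, 0, 0.1528], "fingers": 0},
    {"delta_pos": [-0.64, -0.462, -0.52], "turn": [0, 0, 0.1798], "fingers": 0},
    {"delta_pos": [-0.74, -0.534, -0.52], "turn": [0, 0, 0.2069], "fingers": 0},
    {"delta_pos": [-0.84, -0.606, -0.52], "turn": [0, 0, 0.2355], "fingers": 0},
  ],
)

```text
clock: 1.6
position: [0.5095, 0.1436, 0.5022]
ee_rot: [0.802, 0.597, -0.0, -0.0]
ft_force: [1.7, 0.8, -0.4]
grip_width: 0.999
grasp_force: 0.0
```

Run:
```python
from h import *
go([.6165,-.0225,.30],132.3)
```

```text
pos [0.5095 0.1436 0.5022] yang -16.6 F [ 1.7  0.8 -0.4] T [ 0.093 -0.038 -0.024] q [-0.73  0.12  0.42  1.2  -0.05  1.84 -0.61] gw 0.999 t 1.6
delta [-0.1285  0.1501  0.2021] turn [-0.    -0.     0.542] alt -2.6
```

Converted, 0.19 m is 0.38, -0.04 m is -0.08, 0.542 rad is 0.0863.

Emit:
move_arm(
  plan=[
    {"delta_pos": [-0.08, 0.09, 0], "turn": [0, 0, 0.0239], "fingers": 0},
    {"delta_pos": [-0.16, 0.18, 0.04], "turn": [0, 0, 0.0477], "fingers": 0},
    {"delta_pos": [-0.22, 0.26, 0.12], "turn": [0, 0, 0.0716], "fingers": 0},
    {"delta_pos": [-0.257, 0.3, 0.22], "turn": [0, 0, 0.0863], "fingers": 0},
    {"delta_pos": [-0.257, 0.3, 0.32], "turn": [0, 0, 0.0863], "fingers": 0},
    {"delta_pos": [-0.257, 0.3, 0.38], "turn": [0, 0, 0.0863], "fingers": 0},
    {"delta_pos": [-0.257, 0.3, 0.38], "turn": [0, 0, 0.0863], "fingers": 0},
  ],
)

```text
clock: 2.48
position: [0.6156, -0.0198, 0.31]
ee_rot: [0.932, 0.363, -0.002, -0.001]
ft_force: [0.2, -0.5, 1.4]
grip_width: 1.002
grasp_force: 0.0
```

Run:
```python
from h import *
from workcell import camera
go([.6165,-.0225,.222],132.3)
out=[]
for n,(x0,y0,x1,y1) in(("side",(200,130,280,215)),("top",(240,160,300,220))):
    c=camera(n);np.savez(f"{n}1.npz",**c);out.append(cv2.resize(c["color"][y0:y1,x0:x1,::-1],(400,400),interpolation=cv2.INTER_CUBIC))
cv2.imwrite("pics/c1.png",np.hstack(out))
```

```text
pos [ 0.6156 -0.0198  0.31  ] yang -47.4 F [ 0.2 -0.5  1.4] T [-0.008 -0.012 -0.004] q [-0.49  0.32  0.59  1.4  -0.17  1.48 -0.74] gw 1.002 t 2.475
delta [-0.0009  0.0029  0.088 ] turn [-0.003  0.004  0.006] alt -3.136
```

View pics/c1.png

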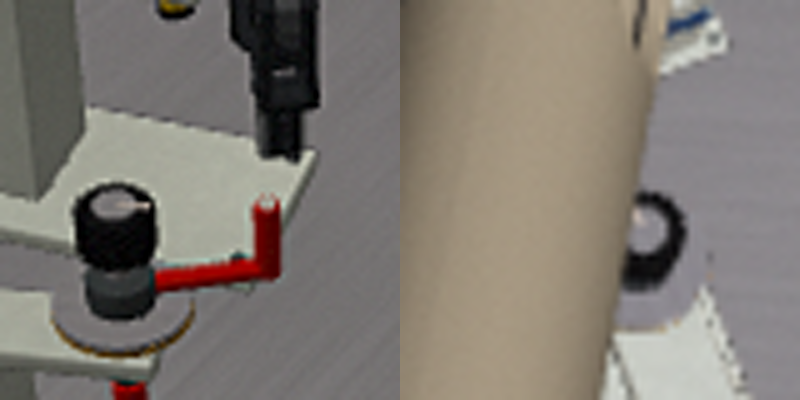

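The gripper hangs above the post: fingers at crop (278,150), post at (266,200). The offset matches the near finger's opening. I'll descend and cage the post.

Converted, 0.088 m is 0.176, 0.06 m is 0.12, 0.006 rad is 0.001.

Emit:
move_arm(
  plan=[
    {"delta_pos": [-0.002, 0.006, 0.06], "turn": [-0.0005, 0.0006, 0.001], "fingers": 0},
    {"delta_pos": [-0.002, 0.006, 0.12], "turn": [-0.0005, 0.0006, 0.001], "fingers": 0},
    {"delta_pos": [-0.002, 0.006, 0.176], "turn": [-0.0005, 0.0006, 0.001], "fingers": 0},
    {"delta_pos": [-0.002, 0.006, 0.176], "turn": [-0.0005, 0.0006, 0.001], "fingers": 0.7},
    {"delta_pos": [-0.002, 0.006, 0.176], "turn": [-0.0005, 0.0006, 0.001], "fingers": 0.7},
    {"delta_pos": [-0.002, 0.006, 0.176], "turn": [-0.0005, 0.0006, 0.001], "fingers": 0.7},
    {"delta_pos": [-0.002, 0.006, 0.176], "turn": [-0.0005, 0.0006, 0.001], "fingers": 0.7},
  ],
  force=20,
)

```text
clock: 3.45
position: [0.6183, -0.0227, 0.2253]
ee_rot: [0.933, 0.361, 0.003, 0.001]
ft_force: [-0.9, 0.9, -0.1]
grip_width: 0.302
grasp_force: 0.3
```

```bash
cat >> h.py <<'E'
def arc(da,dz,n,r=.075,spin=None,hand=0):
    """rows turning about AX by da (deg, ccw+), from present pose, rising dz"""
    from workcell import get_obs
    o=get_obs();R=Rt.from_quat(o["ee_rot"]).as_matrix();p=o["position"]
    a0=np.arctan2(p[1]-AX[1],p[0]-AX[0]);print("ang",np.degrees(a0),"r",np.hypot(*(p[:2]-AX)))
    for i in range(1,n+1):
        a=a0+np.radians(da)*i/n;X=np.array([*(AX+r*np.array([np.cos(a),np.sin(a)])),p[2]+dz*i/n])
        print((R.T@(X-p)).round(4).tolist(),round(-np.radians(da if spin is None else spin)*i/n,3))
E
python3 - <<'E'
from h import *
go([.6165,-.0225,.222],132.3)
arc(60,.006,12)
E
```

```text
pos [ 0.6183 -0.0227  0.2253] yang -47.7 F [-0.9  0.9 -0.1] T [ 0.13   0.109 -0.044] q [-0.49  0.35  0.58  1.54 -0.2   1.3  -0.72] gw 0.302 t 3.45
delta [-0.0012 -0.0014  0.0033] turn [ 0.003 -0.005 -0.   ] alt 3.141
ang 41.23096158063987 r 0.07624323983523973
[-0.0014, -0.0066, -0.0005] -0.087
[-0.0021, -0.0131, -0.0011] -0.175
[-0.0034, -0.0195, -0.0016] -0.262
[-0.0053, -0.0257, -0.0021] -0.349
[-0.0077, -0.0318, -0.0026] -0.436
[-0.0106, -0.0377, -0.0032] -0.524
[-0.014, -0.0433, -0.0037] -0.611
[-0.0179, -0.0485, -0.0043] -0.698
[-0.0222, -0.0534, -0.0048] -0.785
[-0.0269, -0.0579, -0.0053] -0.873
[-0.0321, -0.062, -0.0059] -0.96
[-0.0375, -0.0656, -0.0064] -1.047
```

Converted, -0.0377 m is -0.0754, -0.0318 m is -0.0636, -0.524 rad is -0.0834.

Emit:
move_arm(
  plan=[
    {"delta_pos": [-0.0028, -0.0132, -0.001], "turn": [0, 0, -0.0138], "fingers": 0.7},
    {"delta_pos": [-0.0042, -0.0262, -0.002], "turn": [0, 0, -0.0279], "fingers": 0.7},
    {"delta_pos": [-0.0068, -0.039, -0.0032], "turn": [0, 0, -0.0417], "fingers": 0.7},
    {"delta_pos": [-0.0106, -0.0514, -0.004], "turn": [0, 0, -0.0555], "fingers": 0.7},
    {"delta_pos": [-0.0154, -0.0636, -0.0052], "turn": [0, 0, -0.0694], "fingers": 0.7},
    {"delta_pos": [-0.0212, -0.0754, -0.0064], "turn": [0, 0, -0.0834], "fingers": 0.7},
  ],
)

```text
clock: 4.2
position: [0.5849, -0.0023, 0.2278]
ee_rot: [0.807, 0.591, 0.003, 0.002]
ft_force: [2.5, -0.6, -0.9]
grip_width: 0.3
grasp_force: 0.7
```

Run:
```python
from h import *
go([.6165,-.0225,.222],132.3)
arc(32,.003,7)
```

```text
pos [ 0.5849 -0.0023  0.2278] yang -17.5 F [ 2.5 -0.6 -0.9] T [-0.079 -0.247 -0.   ] q [-0.48  0.26  0.49  1.62 -0.13  1.29 -0.28] gw 0.3 t 4.2
delta [-0.0098  0.0362  0.006 ] turn [ 0.005 -0.004  0.526] alt -2.615
ang 71.29781565664331 r 0.07467063302095583
[0.0002, -0.006, -0.0005] -0.08
[-0.0004, -0.0119, -0.0009] -0.16
[-0.0014, -0.0178, -0.0014] -0.239
[-0.003, -0.0236, -0.0019] -0.319
[-0.005, -0.0292, -0.0023] -0.399
[-0.0074, -0.0347, -0.0028] -0.479
[-0.0103, -0.0399, -0.0032] -0.559
```

Converted, -0.04 m is -0.08, -0.0347 m is -0.0694, -0.48 rad is -0.0764.

Emit:
move_arm(
  plan=[
    {"delta_pos": [0, -0.012, -0.001], "turn": [0, 0, -0.0127], "fingers": 0.7},
    {"delta_pos": [-0.0008, -0.0238, -0.002], "turn": [0, 0, -0.0255], "fingers": 0.7},
    {"delta_pos": [-0.0028, -0.0356, -0.0028], "turn": [0, 0, -0.0382], "fingers": 0.7},
    {"delta_pos": [-0.006, -0.0472, -0.0038], "turn": [0, 0, -0.0509], "fingers": 0.7},
    {"delta_pos": [-0.01, -0.0584, -0.0046], "turn": [0, 0, -0.0637], "fingers": 0.7},
    {"delta_pos": [-0.0148, -0.0694, -0.0056], "turn": [0, 0, -0.0764], "fingers": 0.7},
    {"delta_pos": [-0.0206, -0.08, -0.006], "turn": [0, 0, -0.0891], "fingers": 0.7},
    {"delta_pos": [-0.0206, -0.08, -0.006], "turn": [0, 0, -0.0891], "fingers": 0.7},
  ],
)

```text
clock: 5.2
position: [0.5435, -0.0, 0.2307]
ee_rot: [0.613, 0.79, 0.002, 0.002]
ft_force: [-0.3, 0.7, 0.0]
grip_width: 0.296
grasp_force: 0.0
```

Run:
```python
from h import *
go([.561,-.073,.29],40)
arc(-4,0,1)
```

```text
pos [ 0.5435 -0.      0.2307] yang 14.3 F [-0.3  0.7  0. ] T [ 0.025 -0.029  0.024] q [-0.46  0.15  0.42  1.72 -0.07  1.27  0.22] gw 0.296 t 5.2
delta [-0.075  -0.0008 -0.0593] turn [ 0.006  0.002 -0.448] alt 2.694
ang 103.46117508287743 r 0.0750238030521168
[-0.0003, 0.0052, 0.0] 0.07
```

Converted, -0.09 m is -0.18, -0.075 m is -0.15, -1 rad is -0.1592.

Emit:
move_arm(
  plan=[
    {"delta_pos": [-0.0006, 0.01, 0], "turn": [0, 0, 0.0111], "fingers": 0.3},
    {"delta_pos": [-0.0006, 0.01, 0], "turn": [0, 0, 0.0111], "fingers": 0},
    {"delta_pos": [-0.0006, 0.01, -0.06], "turn": [0, 0, 0.0111], "fingers": 0},
    {"delta_pos": [-0.0006, 0.01, -0.14], "turn": [0, 0, -0.0159], "fingers": 0},
    {"delta_pos": [-0.04, 0.006, -0.18], "turn": [0, 0, -0.0446], "fingers": 0},
    {"delta_pos": [-0.1, 0, -0.18], "turn": [0, 0, -0.0732], "fingers": 0},
    {"delta_pos": [-0.15, -0.002, -0.18], "turn": [0, 0, -0.1019], "fingers": 0},
    {"delta_pos": [-0.15, -0.002, -0.18], "turn": [0, 0, -0.1305], "fingers": 0},
    {"delta_pos": [-0.15, -0.002, -0.18], "turn": [0, 0, -0.1592], "fingers": 0},
    {"delta_pos": [-0.15, -0.002, -0.18], "turn": [0, 0, -0.1592], "fingers": 0},
  ],
)

```text
clock: 6.45
position: [0.5607, -0.0729, 0.3202]
ee_rot: [0.16, 0.987, 0.001, 0.002]
ft_force: [0.0, 0.5, 0.6]
grip_width: 0.999
grasp_force: 0.0
```

Run:
```python
from h import *
from workcell import camera
go([.561,-.073,.234],71.5)
c=camera("side");np.savez("side2.npz",**c);f=c["color"].astype(int);P=cloud(c)
red=(f[...,0]-f[...,1]>60)&(P[...,2]>.225)&(P[...,2]<.26);red[:140]=0;red[210:]=0;red[:,:180]=0;red[:,280:]=0
p=np.median(P[red],0);print("post",p,red.sum(),np.degrees(np.arctan2(p[1]-AX[1],p[0]-AX[0])))
cv2.imwrite("pics/c2.png",cv2.resize(c["color"][120:230,180:290,::-1],(550,550),interpolation=cv2.INTER_CUBIC))
```

```text
pos [ 0.5607 -0.0729  0.3202] yang 71.6 F [0.  0.5 0.6] T [0.01  0.013 0.01 ] q [-0.31  0.16  0.42  1.52 -0.07  1.46  1.36] gw 0.999 t 6.45
delta [ 0.0001 -0.0001  0.0862] turn [0.002 0.004 0.002] alt -3.139
post [ 0.55179874 -0.00243487  0.23591476] 33 97.42910024958253
```

View pics/c2.png

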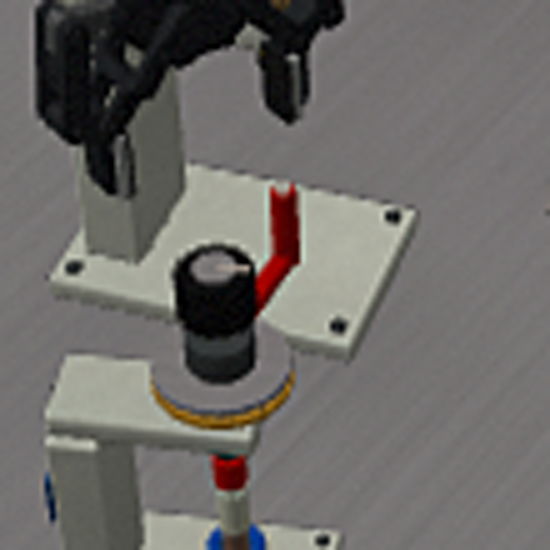

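The lever now stands at crop (285,215), turned back about 56°, and the fingers straddle the knob at (213,285). I'll descend and grip the knob.

Converted, 0.086 m is 0.172, 0.06 m is 0.12, 0.004 rad is 0.0006.

Emit:
move_arm(
  plan=[
    {"delta_pos": [0, 0, 0.06], "turn": [0.0003, 0.0006, 0], "fingers": 0},
    {"delta_pos": [0, 0, 0.12], "turn": [0.0003, 0.0006, 0], "fingers": 0},
    {"delta_pos": [0, 0, 0.172], "turn": [0.0003, 0.0006, 0], "fingers": 0},
    {"delta_pos": [0, 0, 0.172], "turn": [0.0003, 0.0006, 0], "fingers": 0},
    {"delta_pos": [0, 0, 0.172], "turn": [0.0003, 0.0006, 0], "fingers": 0.7},
    {"delta_pos": [0, 0, 0.172], "turn": [0.0003, 0.0006, 0], "fingers": 0.7},
    {"delta_pos": [0, 0, 0.172], "turn": [0.0003, 0.0006, 0], "fingers": 0.7},
    {"delta_pos": [0, 0, 0.172], "turn": [0.0003, 0.0006, 0], "fingers": 0.7},
  ],
  force=25,
)

```text
clock: 7.5
position: [0.5619, -0.0721, 0.2354]
ee_rot: [0.159, 0.987, 0.001, 0.001]
ft_force: [-1.5, 3.5, 6.4]
grip_width: 0.435
grasp_force: 26.0
```

Run:
```python
from h import *
go([.561,-.073,.234],71.5)
```

```text
pos [ 0.5619 -0.0721  0.2354] yang 71.7 F [-1.5  3.5  6.4] T [ 0.659  0.029 -0.066] q [-0.31  0.21  0.41  1.65 -0.09  1.3   1.37] gw 0.435 t 7.5
delta [ 0.0005 -0.0011  0.0014] turn [0.002 0.002 0.003] alt -3.138
```

Converted, 0.0015 m is 0.003, 0.001 m is 0.002, 0.5 rad is 0.0796.

Emit:
move_arm(
  plan=[
    {"delta_pos": [0, 0.002, 0.0006], "turn": [0, 0, 0.0159], "fingers": 0.7},
    {"delta_pos": [0, 0.002, 0.0012], "turn": [0, 0, 0.0318], "fingers": 0.7},
    {"delta_pos": [0, 0.002, 0.0018], "turn": [0, 0, 0.0477], "fingers": 0.7},
    {"delta_pos": [0, 0.002, 0.0024], "turn": [0, 0, 0.0637], "fingers": 0.7},
    {"delta_pos": [0, 0.002, 0.003], "turn": [0, 0, 0.0796], "fingers": 0.7},
  ],
  force=30,
)

```text
clock: 8.12
position: [0.5617, -0.0724, 0.2339]
ee_rot: [0.4, 0.916, 0.0, 0.001]
ft_force: [-2.4, -0.6, 8.0]
grip_width: 0.434
grasp_force: 29.5
```

Run:
```python
from h import *
go([.562,-.072,.234],71.5)
```

```text
pos [ 0.5617 -0.0724  0.2339] yang 42.8 F [-2.4 -0.6  8. ] T [-0.161  0.566  0.019] q [-0.35  0.21  0.46  1.66 -0.1   1.29  0.88] gw 0.434 t 8.125
delta [ 0.0001  0.0005 -0.0001] turn [ 0.001  0.002 -0.501] alt 2.641
```

Converted, 0.003 m is 0.006, 0.0027 m is 0.0054, 1 rad is 0.1592.

Emit:
move_arm(
  plan=[
    {"delta_pos": [0, 0, 0.0006], "turn": [0, 0, 0.0159], "fingers": 0.7},
    {"delta_pos": [0, 0, 0.0012], "turn": [0, 0, 0.0318], "fingers": 0.7},
    {"delta_pos": [0, 0, 0.0018], "turn": [0, 0, 0.0477], "fingers": 0.7},
    {"delta_pos": [0, 0, 0.0024], "turn": [0, 0, 0.0637], "fingers": 0.7},
    {"delta_pos": [0, 0, 0.003], "turn": [0, 0, 0.0796], "fingers": 0.7},
    {"delta_pos": [0, 0, 0.0036], "turn": [0, 0, 0.0955], "fingers": 0.7},
    {"delta_pos": [0, 0, 0.0042], "turn": [0, 0, 0.1114], "fingers": 0.7},
    {"delta_pos": [0, 0, 0.0048], "turn": [0, 0, 0.1273], "fingers": 0.7},
    {"delta_pos": [0, 0, 0.0054], "turn": [0, 0, 0.1432], "fingers": 0.7},
    {"delta_pos": [0, 0, 0.006], "turn": [0, 0, 0.1592], "fingers": 0.7},
  ],
)

```text
clock: 9.38
position: [0.561, -0.0727, 0.2308]
ee_rot: [0.791, 0.612, -0.0, 0.0]
ft_force: [-8.2, -1.3, 10.4]
grip_width: 0.437
grasp_force: 29.9
```

Run:
```python
from h import *
from workcell import camera
go([.562,-.072,.234],71.5)
c=camera("side");np.savez("side3.npz",**c)
for n in(0,2,3):
    f=load(f"side{n}.npz")["color"].astype(int)
    print(n)
    for v in range(209,216): print(v,[f[v,u].tolist() for u in (223,224,225,226,227)])
```

```text
pos [ 0.561  -0.0727  0.2308] yang -14.5 F [-8.2 -1.3 10.4] T [-0.241  1.523  0.05 ] q [-0.45  0.22  0.58  1.67 -0.12  1.29 -0.1 ] gw 0.437 t 9.375
delta [ 0.0009  0.0008 -0.0032] turn [-0.     0.    -1.501] alt 1.64
0
209 [[91, 93, 85], [87, 91, 83], [94, 93, 87], [90, 93, 85], [87, 89, 81]]
210 [[55, 65, 58], [60, 68, 63], [68, 75, 69], [88, 93, 86], [85, 95, 86]]
211 [[79, 22, 16], [5, 23, 20], [0, 24, 24], [9, 34, 31], [75, 33, 28]]
212 [[146, 0, 0], [161, 0, 0], [118, 3, 0], [165, 0, 0], [142, 0, 0]]
213 [[115, 0, 0], [110, 0, 0], [109, 0, 0], [96, 4, 1], [85, 0, 0]]
214 [[109, 8, 3], [94, 3, 0], [86, 5, 0], [70, 4, 0], [69, 4, 3]]
215 [[111, 7, 3], [97, 0, 0], [83, 0, 0], [74, 6, 4], [71, 0, 0]]
2
209 [[92, 96, 87], [92, 94, 88], [92, 94, 87], [93, 93, 87], [94, 96, 88]]
210 [[54, 64, 58], [62, 69, 63], [72, 77, 71], [88, 96, 87], [90, 100, 91]]
211 [[83, 19, 18], [6, 22, 21], [0, 23, 23], [12, 35, 34], [77, 35, 29]]
212 [[150, 1, 0], [168, 0, 0], [123, 9, 3], [170, 0, 0], [148, 0, 0]]
213 [[121, 3, 0], [112, 0, 0], [115, 8, 0], [100, 5, 2], [91, 1, 0]]
214 [[113, 6, 1], [95, 0, 0], [89, 0, 0], [72, 0, 0], [69, 0, 0]]
215 [[114, 7, 0], [101, 3, 3], [85, 1, 0], [76, 1, 3], [75, 6, 1]]
3
209 [[93, 94, 88], [92, 95, 90], [89, 92, 88], [95, 95, 90], [93, 96, 86]]
210 [[58, 64, 59], [91, 90, 65], [92, 88, 66], [94, 97, 90], [94, 99, 89]]
211 [[22, 21, 18], [44, 48, 21], [61, 56, 18], [41, 43, 35], [26, 35, 32]]
212 [[105, 2, 0], [37, 12, 3], [6, 19, 4], [0, 2, 3], [52, 0, 1]]
213 [[118, 2, 0], [93, 0, 0], [112, 3, 0], [74, 0, 1], [74, 2, 0]]
214 [[113, 0, 0], [101, 0, 0], [98, 7, 8], [80, 4, 6], [76, 0, 0]]
215 [[114, 7, 0], [101, 0, 0], [86, 4, 0], [76, 2, 0], [73, 0, 0]]
```

Converted, -0.0012 m is -0.0024, 0.0009 m is 0.0018, 0.4 rad is 0.0637.

Emit:
move_arm(
  plan=[
    {"delta_pos": [0, -0.0024, 0.0006], "turn": [0, 0, 0.0159], "fingers": 0.7},
    {"delta_pos": [0, -0.0024, 0.0012], "turn": [0, 0, 0.0318], "fingers": 0.7},
    {"delta_pos": [0, -0.0024, 0.0018], "turn": [0, 0, 0.0477], "fingers": 0.7},
    {"delta_pos": [0, -0.0024, 0.0024], "turn": [0, 0, 0.0637], "fingers": 0.7},
  ],
)

```text
clock: 9.93
position: [0.5605, -0.0724, 0.2297]
ee_rot: [0.897, 0.443, 0.001, 0.001]
ft_force: [-2.4, -0.8, 7.6]
grip_width: 0.433
grasp_force: 29.7
```

Run:
```python
from h import *
from workcell import camera
go([.562,-.072,.234],71.5)
c=camera("side");np.savez("side4.npz",**c)
for n in(4,):
    f=load(f"side{n}.npz")["color"].astype(int)
    for v in range(209,216): print(v,[f[v,u].tolist() for u in (223,224,225,226,227)])
```

```text
pos [ 0.5605 -0.0724  0.2297] yang -37.4 F [-2.4 -0.8  7.6] T [-0.353  0.728  0.055] q [-0.49  0.22  0.62  1.67 -0.14  1.29 -0.49] gw 0.433 t 9.925
delta [ 0.0013  0.001  -0.0043] turn [ 1.00e-03 -2.00e-03  1.24e+00] alt -1.901
209 [[91, 95, 90], [92, 95, 89], [91, 94, 89], [95, 97, 91], [93, 95, 88]]
210 [[58, 64, 60], [90, 86, 61], [92, 90, 68], [92, 94, 88], [95, 98, 89]]
211 [[20, 18, 19], [39, 43, 15], [60, 56, 18], [39, 41, 32], [25, 35, 30]]
212 [[105, 0, 0], [38, 14, 4], [5, 15, 4], [0, 7, 2], [53, 6, 6]]
213 [[117, 4, 1], [93, 0, 0], [112, 0, 0], [73, 2, 1], [74, 0, 0]]
214 [[113, 2, 1], [99, 0, 0], [95, 5, 0], [79, 7, 1], [73, 0, 0]]
215 [[112, 6, 0], [100, 0, 0], [87, 4, 3], [77, 3, 4], [74, 2, 0]]
```

Converted, 0.0021 m is 0.0042, 0.0018 m is 0.0036, 0.7 rad is 0.1114.

Emit:
move_arm(
  plan=[
    {"delta_pos": [0, 0, 0.0006], "turn": [0, 0, 0.0159], "fingers": 0.7},
    {"delta_pos": [0, 0, 0.0012], "turn": [0, 0, 0.0318], "fingers": 0.7},
    {"delta_pos": [0, 0, 0.0018], "turn": [0, 0, 0.0477], "fingers": 0.7},
    {"delta_pos": [0, 0, 0.0024], "turn": [0, 0, 0.0637], "fingers": 0.7},
    {"delta_pos": [0, 0, 0.003], "turn": [0, 0, 0.0796], "fingers": 0.7},
    {"delta_pos": [0, 0, 0.0036], "turn": [0, 0, 0.0955], "fingers": 0.7},
    {"delta_pos": [0, 0, 0.0042], "turn": [0, 0, 0.1114], "fingers": 0.7},
    {"delta_pos": [0, 0, 0.0042], "turn": [0, 0, 0.1114], "fingers": 0.7},
  ],
)

```text
clock: 10.98
position: [0.5602, -0.072, 0.2276]
ee_rot: [0.994, 0.11, 0.0, 0.0]
ft_force: [-5.7, 0.5, 10.6]
grip_width: 0.435
grasp_force: 30.0
```

Run:
```python
from h import *
from workcell import camera
go([.562,-.072,.234],71.5)
c=camera("side");np.savez("side5.npz",**c)
f=c["color"].astype(int)
for v in range(208,214): print(v,[f[v,u].tolist() for u in (223,224,225,226,227)])
```

```text
pos [ 0.5602 -0.072   0.2276] yang -77.4 F [-5.7  0.5 10.6] T [-0.035  1.2   -0.102] q [-0.56  0.24  0.72  1.68 -0.16  1.28 -1.17] gw 0.435 t 10.975
delta [ 0.0018  0.0004 -0.0064] turn [-0.    -0.001  0.542] alt -2.599
208 [[92, 85, 74], [87, 84, 72], [92, 95, 94], [94, 96, 92], [95, 98, 94]]
209 [[95, 97, 90], [94, 95, 88], [98, 100, 96], [96, 99, 93], [98, 99, 94]]
210 [[62, 68, 63], [78, 83, 76], [84, 84, 83], [94, 96, 89], [96, 99, 90]]
211 [[22, 19, 15], [19, 30, 29], [42, 42, 32], [52, 52, 28], [27, 36, 32]]
212 [[108, 5, 0], [38, 7, 7], [0, 7, 1], [0, 13, 0], [52, 5, 5]]
213 [[116, 0, 0], [94, 0, 0], [112, 4, 0], [73, 1, 0], [74, 0, 0]]
```

Converted, 0.002 m is 0.004, 0.7 rad is 0.1114.

Emit:
move_arm(
  plan=[
    {"delta_pos": [0, 0, 0.004], "turn": [0, 0, 0.1114], "fingers": 0},
    {"delta_pos": [0, 0, 0.004], "turn": [0, 0, 0], "fingers": 0},
  ],
)

```text
clock: 11.28
position: [0.5602, -0.0716, 0.2244]
ee_rot: [0.994, 0.108, 0.0, 0.0]
ft_force: [-0.2, -0.1, -0.3]
grip_width: 0.842
grasp_force: 0.0
```

I left a stray turn in that first row. It is limited to about 0.18 rad, or 0.5 mm of screw. I'll check the band after lifting.

Converted, -0.09 m is -0.18, -0.0746 m is -0.1492, -1.49 rad is -0.2371.

Emit:
move_arm(
  plan=[
    {"delta_pos": [0, 0, -0.04], "turn": [0, 0, 0], "fingers": 0},
    {"delta_pos": [0, 0, -0.12], "turn": [0, 0, 0], "fingers": 0},
    {"delta_pos": [0, 0, -0.18], "turn": [0, 0, -0.0271], "fingers": 0},
    {"delta_pos": [0.004, -0.04, -0.18], "turn": [0, 0, -0.0557], "fingers": 0},
    {"delta_pos": [0.008, -0.09, -0.18], "turn": [0, 0, -0.0844], "fingers": 0},
    {"delta_pos": [0.012, -0.1492, -0.18], "turn": [0, 0, -0.113], "fingers": 0},
    {"delta_pos": [0.012, -0.1492, -0.18], "turn": [0, 0, -0.1416], "fingers": 0},
    {"delta_pos": [0.012, -0.1492, -0.18], "turn": [0, 0, -0.1703], "fingers": 0},
    {"delta_pos": [0.012, -0.1492, -0.18], "turn": [0, 0, -0.1989], "fingers": 0},
    {"delta_pos": [0.012, -0.1492, -0.18], "turn": [0, 0, -0.2228], "fingers": 0},
    {"delta_pos": [0.012, -0.1492, -0.18], "turn": [0, 0, -0.2371], "fingers": 0},
    {"delta_pos": [0.012, -0.1492, -0.18], "turn": [0, 0, -0.2371], "fingers": 0},
  ],
)

```text
clock: 12.78
position: [0.5497, 0.0023, 0.3145]
ee_rot: [0.656, 0.755, 0.0, 0.0]
ft_force: [0.9, -0.8, 0.4]
grip_width: 0.997
grasp_force: 0.0
```

```bash
sed -i 's/^AX=.*/AX=np.array([.561,-.072])/' h.py
python3 - <<'E'
from h import *
from workcell import camera
go([.5497,.0021,.227],8)
c=camera("side");np.savez("side6.npz",**c)
f=c["color"].astype(int);P=cloud(c)
for v in range(209,214): print(v,[f[v,u].tolist() for u in (223,224,225,226,227)])
red=(f[...,0]-f[...,1]>60)&(P[...,2]>.225)&(P[...,2]<.26);red[:140]=0;red[210:]=0;red[:,:180]=0;red[:,280:]=0
p=np.median(P[red],0);print("post",p,red.sum(),np.degrees(np.arctan2(p[1]-AX[1],p[0]-AX[0])))
# knob pointer / vertical shift of knob by depth
k=(f.max(-1)<60);m=np.zeros_like(k);m[160:200,212:235]=1
for n in(2,6):
    cc=load(f"side{n}.npz");Q=cloud(cc);b=m&(np.linalg.norm(Q[...,:2]-AX,axis=-1)<.015)&(Q[...,2]>.235);print(n,"top z",np.median(Q[b][:,2]),b.sum())
out=[cv2.resize(load(f"side{n}.npz")["color"][160:215,205:260,::-1],(400,400),interpolation=cv2.INTER_CUBIC) for n in(2,6)]
cv2.imwrite("pics/c6.png",np.hstack(out))
E
```

```text
pos [0.5497 0.0023 0.3145] yang 8.0 F [ 0.9 -0.8  0.4] T [ 0.004 -0.026 -0.056] q [-0.57  0.13  0.54  1.57 -0.07  1.45  0.11] gw 0.997 t 12.775
delta [-0.0002 -0.      0.0875] turn [0.001 0.    0.   ] alt -3.141
209 [[95, 99, 91], [95, 96, 89], [95, 99, 92], [95, 99, 91], [94, 97, 90]]
210 [[59, 65, 59], [80, 84, 80], [82, 84, 80], [95, 96, 90], [94, 94, 88]]
211 [[22, 20, 17], [18, 27, 27], [42, 43, 30], [51, 51, 29], [27, 38, 32]]
212 [[105, 0, 0], [38, 9, 11], [0, 8, 1], [0, 13, 1], [48, 0, 0]]
213 [[119, 4, 1], [94, 0, 0], [112, 8, 3], [72, 0, 3], [75, 0, 0]]
post [ 0.55184741 -0.0020731   0.23470932] 34 97.45693783507346
2 top z 0.25103860275994605 82
6 top z 0.24417118794446077 79
```

View pics/c6.png

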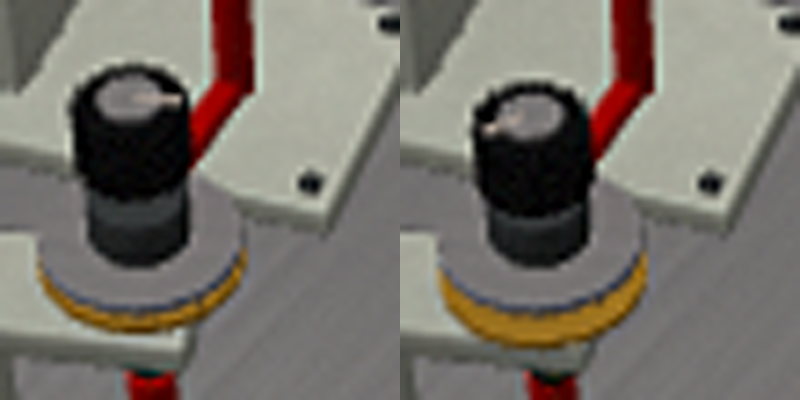

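Knob down about 7.8 mm, its pointer turned, and the yellow band half in. The band pixels match those taken before the release, so the knob did not slip. Now I'll cage the post and tighten.

Converted, 0.0875 m is 0.175, 0.06 m is 0.12.

Emit:
move_arm(
  plan=[
    {"delta_pos": [0, 0, 0.06], "turn": [0, 0, 0], "fingers": 0},
    {"delta_pos": [0, 0, 0.12], "turn": [0, 0, 0], "fingers": 0},
    {"delta_pos": [0, 0, 0.175], "turn": [0, 0, 0], "fingers": 0},
    {"delta_pos": [0, 0, 0.175], "turn": [0, 0, 0], "fingers": 0.72},
    {"delta_pos": [0, 0, 0.175], "turn": [0, 0, 0], "fingers": 0.72},
    {"delta_pos": [0, 0, 0.175], "turn": [0, 0, 0], "fingers": 0.72},
    {"delta_pos": [0, 0, 0.175], "turn": [0, 0, 0], "fingers": 0.72},
  ],
  force=20,
)

```text
clock: 13.7
position: [0.5501, 0.0026, 0.2277]
ee_rot: [0.656, 0.755, 0.001, 0.001]
ft_force: [0.4, 0.1, 0.0]
grip_width: 0.279
grasp_force: 0.0
```

Run:
```python
from h import *
go([.5497,.0021,.227],8)
arc(-66,-.007,12)
```

```text
pos [0.5501 0.0026 0.2277] yang 8.1 F [0.4 0.1 0. ] T [ 0.004 -0.004 -0.065] q [-0.56  0.18  0.54  1.71 -0.1   1.28  0.14] gw 0.279 t 13.7
delta [-0.0004 -0.0005  0.0007] turn [ 0.002 -0.     0.001] alt -3.14
ang 98.29590898489427 r 0.07539188635270322
[-0.0007, 0.0072, 0.0006] 0.096
[-0.0017, 0.0143, 0.0012] 0.192
[-0.0034, 0.0213, 0.0018] 0.288
[-0.0057, 0.0281, 0.0024] 0.384
[-0.0087, 0.0347, 0.003] 0.48
[-0.0123, 0.0409, 0.0036] 0.576
[-0.0165, 0.0467, 0.0042] 0.672
[-0.0212, 0.0522, 0.0048] 0.768
[-0.0265, 0.0571, 0.0054] 0.864
[-0.0321, 0.0616, 0.0059] 0.96
[-0.0382, 0.0654, 0.0065] 1.056
[-0.0446, 0.0687, 0.0071] 1.152
```

Converted, 0.0687 m is 0.1374, 0.0654 m is 0.1308, 1.152 rad is 0.1833.

Emit:
move_arm(
  plan=[
    {"delta_pos": [-0.0014, 0.0144, 0.0012], "turn": [0, 0, 0.0153], "fingers": 0.72},
    {"delta_pos": [-0.0034, 0.0286, 0.0024], "turn": [0, 0, 0.0306], "fingers": 0.72},
    {"delta_pos": [-0.0068, 0.0426, 0.0036], "turn": [0, 0, 0.0458], "fingers": 0.72},
    {"delta_pos": [-0.0114, 0.0562, 0.0048], "turn": [0, 0, 0.0611], "fingers": 0.72},
    {"delta_pos": [-0.0174, 0.0694, 0.006], "turn": [0, 0, 0.0764], "fingers": 0.72},
    {"delta_pos": [-0.0246, 0.0818, 0.0072], "turn": [0, 0, 0.0917], "fingers": 0.72},
    {"delta_pos": [-0.033, 0.0934, 0.0084], "turn": [0, 0, 0.107], "fingers": 0.72},
    {"delta_pos": [-0.0424, 0.1044, 0.0096], "turn": [0, 0, 0.1222], "fingers": 0.72},
    {"delta_pos": [-0.053, 0.1142, 0.0108], "turn": [0, 0, 0.1375], "fingers": 0.72},
    {"delta_pos": [-0.0642, 0.1232, 0.012], "turn": [0, 0, 0.1528], "fingers": 0.72},
    {"delta_pos": [-0.0764, 0.1308, 0.013], "turn": [0, 0, 0.1681], "fingers": 0.72},
    {"delta_pos": [-0.0892, 0.1374, 0.014], "turn": [0, 0, 0.1833], "fingers": 0.72},
  ],
)

```text
clock: 15.2
position: [0.6242, -0.0316, 0.2202]
ee_rot: [0.961, 0.275, 0.0, -0.0]
ft_force: [-1.8, 1.0, 0.9]
grip_width: 0.277
grasp_force: 0.5
```

Run:
```python
from h import *
go([.5497,.0021,.227],8)
arc(-50,-.005,10)
```

```text
pos [ 0.6242 -0.0316  0.2202] yang -58.1 F [-1.8  1.   0.9] T [ 0.099  0.204 -0.018] q [-0.56  0.4   0.71  1.53 -0.27  1.31 -0.84] gw 0.277 t 15.2
delta [-0.0454 -0.068  -0.0068] turn [ 0.000e+00 -1.000e-03 -1.153e+00] alt 1.988
ang 32.55438431696415 r 0.07503496994089981
[-0.0002, 0.0065, 0.0005] 0.087
[-0.001, 0.013, 0.001] 0.175
[-0.0024, 0.0194, 0.0015] 0.262
[-0.0043, 0.0257, 0.002] 0.349
[-0.0067, 0.0318, 0.0025] 0.436
[-0.0097, 0.0376, 0.003] 0.524
[-0.0131, 0.0432, 0.0035] 0.611
[-0.017, 0.0484, 0.004] 0.698
[-0.0214, 0.0533, 0.0045] 0.785
[-0.0262, 0.0577, 0.005] 0.873
```

Converted, 0.0577 m is 0.1154, 0.0533 m is 0.1066, 0.873 rad is 0.1389.

Emit:
move_arm(
  plan=[
    {"delta_pos": [-0.0004, 0.013, 0.001], "turn": [0, 0, 0.0138], "fingers": 0.72},
    {"delta_pos": [-0.002, 0.026, 0.002], "turn": [0, 0, 0.0279], "fingers": 0.72},
    {"delta_pos": [-0.0048, 0.0388, 0.003], "turn": [0, 0, 0.0417], "fingers": 0.72},
    {"delta_pos": [-0.0086, 0.0514, 0.004], "turn": [0, 0, 0.0555], "fingers": 0.72},
    {"delta_pos": [-0.0134, 0.0636, 0.005], "turn": [0, 0, 0.0694], "fingers": 0.72},
    {"delta_pos": [-0.0194, 0.0752, 0.006], "turn": [0, 0, 0.0834], "fingers": 0.72},
    {"delta_pos": [-0.0262, 0.0864, 0.007], "turn": [0, 0, 0.0972], "fingers": 0.72},
    {"delta_pos": [-0.034, 0.0968, 0.008], "turn": [0, 0, 0.1111], "fingers": 0.72},
    {"delta_pos": [-0.0428, 0.1066, 0.009], "turn": [0, 0, 0.1249], "fingers": 0.72},
    {"delta_pos": [-0.0524, 0.1154, 0.01], "turn": [0, 0, 0.1389], "fingers": 0.72},
  ],
)

```text
clock: 16.45
position: [0.6327, -0.0943, 0.2152]
ee_rot: [0.988, -0.157, 0.0, -0.0]
ft_force: [0.7, 1.6, -0.7]
grip_width: 0.279
grasp_force: 0.5
```

```bash
cat >> h.py <<'E'
def tan():
    from workcell import get_obs
    o=get_obs();p=o["position"];a=np.arctan2(p[1]-AX[1],p[0]-AX[0]);f=o["ft_force"]
    print("tangential push cw",round(-(f[0]*np.sin(a)-f[1]*np.cos(a))*1,2),"radial",round(f[0]*np.cos(a)+f[1]*np.sin(a),2),"deg",round(np.degrees(a),2),"q7",o["joint_pos"][6].round(2))
E
python3 - <<'E'
from h import *
tan()
arc(-20,-.002,10)
E
```

```text
tangential push cw 1.78 radial 0.2 deg -17.32 q7 -1.53
ang -17.315751635493456 r 0.07508420467352946
[-0.0001, 0.0026, 0.0002] 0.035
[-0.0002, 0.0052, 0.0004] 0.07
[-0.0004, 0.0078, 0.0006] 0.105
[-0.0007, 0.0104, 0.0008] 0.14
[-0.0011, 0.013, 0.001] 0.175
[-0.0015, 0.0156, 0.0012] 0.209
[-0.0021, 0.0182, 0.0014] 0.244
[-0.0027, 0.0207, 0.0016] 0.279
[-0.0034, 0.0232, 0.0018] 0.314
[-0.0043, 0.0257, 0.002] 0.349
```

Converted, 0.013 m is 0.026, 0.0104 m is 0.0208, 0.175 rad is 0.0279.

Emit:
move_arm(
  plan=[
    {"delta_pos": [-0.0002, 0.0052, 0.0004], "turn": [0, 0, 0.0056], "fingers": 0.72},
    {"delta_pos": [-0.0004, 0.0104, 0.0008], "turn": [0, 0, 0.0111], "fingers": 0.72},
    {"delta_pos": [-0.0008, 0.0156, 0.0012], "turn": [0, 0, 0.0167], "fingers": 0.72},
    {"delta_pos": [-0.0014, 0.0208, 0.0016], "turn": [0, 0, 0.0223], "fingers": 0.72},
    {"delta_pos": [-0.0022, 0.026, 0.002], "turn": [0, 0, 0.0279], "fingers": 0.72},
  ],
)

```text
clock: 17.08
position: [0.6276, -0.1066, 0.214]
ee_rot: [0.97, -0.243, 0.0, -0.0]
ft_force: [1.2, 2.5, 1.0]
grip_width: 0.279
grasp_force: 1.2
```

Run:
```python
from h import *
tan()
arc(-12,-.001,6)
```

```text
tangential push cw 2.77 radial -0.12 deg -27.47 q7 -1.66
ang -27.466162178911986 r 0.07505247353715112
[-0.0001, 0.0026, 0.0002] 0.035
[-0.0002, 0.0052, 0.0003] 0.07
[-0.0004, 0.0078, 0.0005] 0.105
[-0.0007, 0.0104, 0.0007] 0.14
[-0.0011, 0.013, 0.0008] 0.175
[-0.0015, 0.0156, 0.001] 0.209
```

Converted, 0.0104 m is 0.0208, 0.0078 m is 0.0156, 0.14 rad is 0.0223.

Emit:
move_arm(
  plan=[
    {"delta_pos": [-0.0002, 0.0052, 0.0004], "turn": [0, 0, 0.0056], "fingers": 0.72},
    {"delta_pos": [-0.0004, 0.0104, 0.0006], "turn": [0, 0, 0.0111], "fingers": 0.72},
    {"delta_pos": [-0.0008, 0.0156, 0.001], "turn": [0, 0, 0.0167], "fingers": 0.72},
    {"delta_pos": [-0.0014, 0.0208, 0.0014], "turn": [0, 0, 0.0223], "fingers": 0.72},
  ],
)

```text
clock: 17.58
position: [0.6221, -0.1155, 0.2133]
ee_rot: [0.951, -0.31, 0.001, -0.0]
ft_force: [3.5, 3.6, 2.6]
grip_width: 0.278
grasp_force: 2.3
```

Run:
```python
from h import *
tan()
arc(-12,-.001,6)
```

```text
tangential push cw 4.91 radial 0.76 deg -35.42 q7 -1.78
ang -35.42306060124487 r 0.0749867719196948
[-0.0, 0.0026, 0.0002] 0.035
[-0.0001, 0.0052, 0.0003] 0.07
[-0.0003, 0.0078, 0.0005] 0.105
[-0.0006, 0.0104, 0.0007] 0.14
[-0.001, 0.013, 0.0008] 0.175
[-0.0014, 0.0156, 0.001] 0.209
```

Converted, 0.0052 m is 0.0104, 0.0026 m is 0.0052, 0.07 rad is 0.0111.

Emit:
move_arm(
  plan=[
    {"delta_pos": [0, 0.0052, 0.0004], "turn": [0, 0, 0.0056], "fingers": 0.72},
    {"delta_pos": [-0.0002, 0.0104, 0.0006], "turn": [0, 0, 0.0111], "fingers": 0.72},
  ],
)

```text
clock: 17.82
position: [0.619, -0.1195, 0.213]
ee_rot: [0.939, -0.343, 0.001, -0.0]
ft_force: [4.2, 3.6, 1.9]
grip_width: 0.28
grasp_force: 2.9
```

Run:
```python
from h import *
tan()
arc(-12,-.001,6)
```

```text
tangential push cw 5.51 radial 0.97 deg -39.29 q7 -1.83
ang -39.287738785196474 r 0.07496981175802725
[0.0, 0.0026, 0.0002] 0.035
[-0.0001, 0.0052, 0.0003] 0.07
[-0.0003, 0.0078, 0.0005] 0.105
[-0.0006, 0.0104, 0.0007] 0.14
[-0.0009, 0.013, 0.0008] 0.175
[-0.0014, 0.0156, 0.001] 0.209
```

Converted, 0.0052 m is 0.0104, 0.0026 m is 0.0052, 0.07 rad is 0.0111.

Emit:
move_arm(
  plan=[
    {"delta_pos": [0, 0.0052, 0.0004], "turn": [0, 0, 0.0056], "fingers": 0.72},
    {"delta_pos": [-0.0002, 0.0104, 0.0006], "turn": [0, 0, 0.0111], "fingers": 0.72},
  ],
)

```text
clock: 18.08
position: [0.6158, -0.123, 0.2127]
ee_rot: [0.927, -0.375, 0.001, -0.001]
ft_force: [5.6, 5.0, 1.8]
grip_width: 0.28
grasp_force: 3.5
```

Run:
```python
from h import *
tan()
arc(-12,-.001,6)
```

```text
tangential push cw 7.42 radial 0.7 deg -42.97 q7 -1.89
ang -42.970480335540095 r 0.07489338193992569
[0.0001, 0.0026, 0.0002] 0.035
[0.0, 0.0052, 0.0003] 0.07
[-0.0002, 0.0078, 0.0005] 0.105
[-0.0004, 0.0104, 0.0007] 0.14
[-0.0008, 0.013, 0.0008] 0.175
[-0.0012, 0.0156, 0.001] 0.209
```

Converted, 0.0052 m is 0.0104, 0.0026 m is 0.0052, 0.07 rad is 0.0111.

Emit:
move_arm(
  plan=[
    {"delta_pos": [0, 0.0052, 0.0004], "turn": [0, 0, 0.0056], "fingers": 0.72},
    {"delta_pos": [0, 0.0104, 0.0006], "turn": [0, 0, 0.0111], "fingers": 0.72},
  ],
)

```text
clock: 18.32
position: [0.6123, -0.1264, 0.2124]
ee_rot: [0.913, -0.407, 0.001, -0.001]
ft_force: [5.3, 6.6, 2.2]
grip_width: 0.28
grasp_force: 4.0
```

Run:
```python
from h import *
tan()
arc(-12,-.001,6)
```

```text
tangential push cw 8.36 radial -1.17 deg -46.68 q7 -1.95
ang -46.67738047956623 r 0.07483294305980145
[0.0002, 0.0026, 0.0002] 0.035
[0.0001, 0.0052, 0.0003] 0.07
[-0.0001, 0.0078, 0.0005] 0.105
[-0.0003, 0.0104, 0.0006] 0.14
[-0.0007, 0.013, 0.0008] 0.175
[-0.0011, 0.0156, 0.001] 0.209
```

Converted, 0.0045 m is 0.009, 0.0026 m is 0.0052, 0.035 rad is 0.0056.

Emit:
move_arm(
  plan=[
    {"delta_pos": [0.0002, 0.0052, 0.0004], "turn": [0, 0, 0.0056], "fingers": 0.72},
    {"delta_pos": [0.0002, 0.009, 0.0006], "turn": [0, 0, 0.0095], "fingers": 0.72},
  ],
)

```text
clock: 18.58
position: [0.6092, -0.1292, 0.2121]
ee_rot: [0.901, -0.434, 0.001, -0.001]
ft_force: [6.4, 5.5, 1.3]
grip_width: 0.282
grasp_force: 4.4
```

Run:
```python
from h import *
tan()
arc(5,0,2)
```

```text
tangential push cw 8.44 radial -0.12 deg -49.89 q7 -2.0
ang -49.88704521440119 r 0.07483525274016535
[0.0, -0.0033, 0.0] -0.044
[-0.0003, -0.0065, 0.0] -0.087
```

Converted, 0.0045 m is 0.009, 0.0003 m is 0.0006, 0.06 rad is 0.0095.

Emit:
move_arm(
  plan=[
    {"delta_pos": [0.0004, 0.0052, 0.0004], "turn": [0, 0, 0.0056], "fingers": 0.72},
    {"delta_pos": [0.0004, 0.009, 0.0006], "turn": [0, 0, 0.0095], "fingers": 0.72},
  ],
)

```text
clock: 18.82
position: [0.6059, -0.1318, 0.2118]
ee_rot: [0.887, -0.461, 0.0, -0.001]
ft_force: [6.2, 7.7, 1.2]
grip_width: 0.278
grasp_force: 4.7
```

Run:
```python
from h import *
tan()
arc(5,0,2)
```

```text
tangential push cw 9.57 radial -2.43 deg -53.1 q7 -2.04
ang -53.09847240228533 r 0.0748271946741151
[-0.0, -0.0033, 0.0] -0.044
[-0.0003, -0.0065, 0.0] -0.087
```

The push reached about 10 N, so the lock is firm. I'll back off to the centre of the cage, open and rise clear.

Converted, -0.2 m is -0.4, -0.15 m is -0.3, -0.06 rad is -0.0095.

Emit:
move_arm(
  plan=[
    {"delta_pos": [0, -0.006, 0], "turn": [0, 0, -0.0048], "fingers": 0.72},
    {"delta_pos": [0, -0.01, 0], "turn": [0, 0, -0.0095], "fingers": 0.4},
    {"delta_pos": [0, -0.01, 0], "turn": [0, 0, -0.0095], "fingers": 0},
    {"delta_pos": [0, -0.01, 0], "turn": [0, 0, -0.0095], "fingers": 0},
    {"delta_pos": [0, -0.01, -0.06], "turn": [0, 0, -0.0095], "fingers": 0},
    {"delta_pos": [0, -0.01, -0.18], "turn": [0, 0, -0.0095], "fingers": 0},
    {"delta_pos": [0, -0.01, -0.3], "turn": [0, 0, -0.0095], "fingers": 0},
    {"delta_pos": [0, -0.01, -0.4], "turn": [0, 0, -0.0095], "fingers": 0},
    {"delta_pos": [0, -0.01, -0.4], "turn": [0, 0, -0.0095], "fingers": 0},
  ],
)

```text
clock: 19.95
position: [0.6096, -0.1319, 0.4155]
ee_rot: [0.901, -0.435, 0.003, -0.0]
ft_force: [-0.1, 0.1, -0.4]
grip_width: 0.998
grasp_force: 0.0
```

Run:
```python
from h import *
from workcell import camera
c=camera("side");np.savez("side7.npz",**c)
f=c["color"].astype(int);P=cloud(c)
for v in range(209,214): print(v,[f[v,u].tolist() for u in (223,224,225,226,227)])
cv2.imwrite("pics/c7.png",cv2.resize(c["color"][150:255,180:285,::-1],(550,550),interpolation=cv2.INTER_CUBIC))
```

```text
209 [[117, 31, 27], [112, 5, 0], [91, 0, 0], [75, 1, 0], [76, 4, 0]]
210 [[84, 26, 24], [112, 0, 0], [91, 0, 0], [77, 5, 6], [75, 0, 0]]
211 [[62, 15, 14], [111, 4, 0], [92, 0, 0], [77, 3, 0], [76, 7, 0]]
212 [[124, 6, 1], [113, 0, 0], [95, 5, 3], [74, 1, 0], [72, 0, 0]]
213 [[123, 0, 0], [110, 0, 0], [95, 3, 1], [75, 5, 0], [73, 1, 0]]
```

View pics/c7.png

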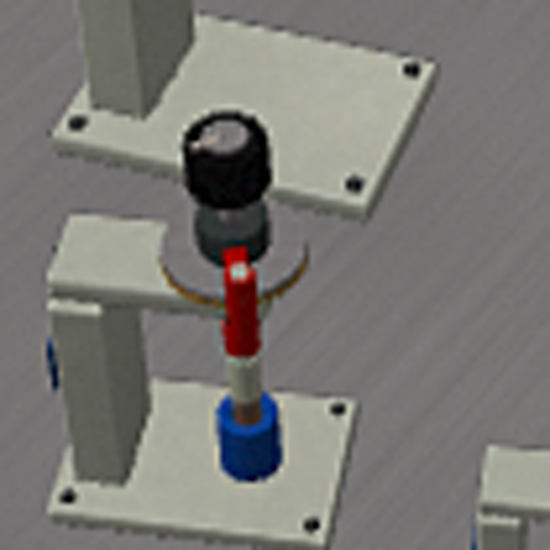

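The nut now bears on its washer, with the post at crop (240,270). The tube stands upright in its blue cradle at (245,430), and the gripper is clear. Handing in.

```bash
python3 -c "
from workcell import hand_in
print(hand_in())"
```

```text
the job is handed in; nothing more can be done
None
```

I handed the job in at about 20 s of the 72 s allowed; no verdict came back. I slackened the lever by about 1 rad, turned the knob down 2.6 rad, which put the yellow band about half way in by the camera, and re-tightened the lever to about a 10 N push. The tube was upright in its cradle in the last picture, with the gripper clear, though by then the lever post hid the pad and band.

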